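# Dock the ultrasonic tank and hold its lid open for loading

### The job

Put the drained ultrasonic-cleaner tank back on its base: carry it by its jug handle, set it down gently over the two alignment pegs, handle to the side away from the control panel, until it sits flat and fully home, and let go of the handle. Then raise its hinged lid, which falls shut by itself, and hold it steady at about 60 degrees open so that the goldsmith across the bench can hang the basket in; finish while still holding the lid there with the fingers. Leave the basket, the steel block, the brass weight and the graver where they lie.

Things in the scene. Friction and masses are not known exactly. Their poses are not given: they have to be found in the camera images.
- tank: Loose rectangular steel tank of a small ultrasonic cleaner, empty, lid shut, on the bench: 120 (x) x 150 (y) x 108 mm high without lid, black jug handle on its -x side. Origin: centre of its flat underside; z up, +x away from the handle. About 0.6 kg with lid, centre of mass near its middle, 88 mm from the grip point: grip firmly (50 N or more); it may sag a few degrees.
- socket_large (a point): Mouth of the large round socket in the tank's underside, 50 mm to the tank's +y of its origin: 19 mm in diameter, 16 mm deep, 1 mm chamfer. It takes the large peg.
- socket_small (a point): Mouth of the small round socket in the tank's underside, 50 mm to the tank's -y of its origin: 14 mm in diameter, 16 mm deep, 1 mm chamfer. It takes the small peg.
- tank_handle (a point): Grip point of the jug handle: middle of its top bar, 88 mm to -x and 82 mm above the tank's origin (axes as the tank's). The bar runs along the tank's x, 18 mm wide (y) and 24 mm high; 48 mm free between the tank's wall and the handle's upright back, also 18 mm wide; 36 mm free below. Pinch it across y from above.
- base: Grey power base of the cleaner, fixed. Origin on the bench below the seat's centre. Flat seat 150 (x) x 180 (y) mm, 50 mm above the bench; on its +x side the lower control panel with dial and keys (43 mm high, dial to 56 mm), reaching 122 mm from the origin. The seated tank has its axes along the base's: handle to -x.
- base_seat (a point): Centre of the seat's top surface, midway between the pegs, 50 mm above the bench (axes as the base's); the tank's origin comes here when it is home.
- peg_large (a point): Top of the large steel alignment peg: 16 mm in diameter, 13 mm high, tapering over the last 6 mm to 10 mm; 50 mm to the base's +y of the seat's centre.
- peg_small (a point): Top of the small steel alignment peg: 11 mm in diameter, 13 mm high, tapering over the last 6 mm to 6 mm; 50 mm to the base's -y of the seat's centre.
- lid: Flat steel lid, 152 mm wide, 4 mm thick, from 5 to 135 mm from its hinge, its free edge 12 mm past the tank's +x wall; 0.17 kg. Origin: middle of the hinge axis. When shut its axes are the tank's: x from hinge to free edge, z normal to its upper face, which is 2 mm above the origin (middle panel 4.5 mm).
- lid_hinge (a point): Middle of the lid's hinge axis, 63 mm to -x and 111 mm above the tank's origin; the axis runs along the tank's y (axes as the tank's).
- lid_knob (a point): Centre of the black ball knob on the lid: 25 mm in diameter on a 12 mm neck, 103 mm from the hinge along the lid and 28 mm above the hinge plane (26 mm above the lid's upper face), its top at 40.5 mm (axes as the lid's). Pinched lightly (about 10 N) across the hinge direction (the tank's y) it turns between the fingers; a hard pinch that cannot turn may tip the tank.
- lid_angle (a joint): Opening angle of the lid in rad: 0 shut, 1.047 is 60 degrees, stop at 1.75. As it opens the free edge rises and swings over towards the handle. No spring and no catch: below about 80 degrees it falls shut when released.
- basket: Bystander: loose steel dip basket, 70 x 95 x 45 mm with two wire hangers up to 77 mm high and 160 mm across, three rings in it. Origin under its centre.
- bench_block: Bystander: loose stepped steel bench block, 103 x 55 x 30 mm, 0.9 kg. Origin under the larger step's centre.
- brass_weight: Bystander: loose brass cylinder with a small button on top, 38 mm in diameter, 50 mm high. Origin under its centre.
- graver: Bystander: loose hand graver with a wooden handle, about 190 mm long and 20 mm thick, lying along its x. Origin on the bench at the front end of the handle.
Not all that is in view belongs to the job. Leave any orange or red look-alike of the tank alone.

How it is judged:
By the outcome, as a careful person would: the job done as asked, in the order asked, and still so for the second after the job is handed in, while the arm keeps its last pose, push and grip.
It also fails if it takes over 58 s, if anything falls off the work surface, if the arm or the gripper's body presses on something with over 40 N, if the wrist force passes 120 N, or if a joint passes its speed limit or range.

### The arm

A 6-joint arm with a two-finger parallel gripper is mounted at the origin on the work surface. World frame = base frame: x ahead of the robot, y to its left, z up, the work surface at z = 0. Lengths are in mm, angles in degrees, forces in N, time in s.
With the tool pointing down it reaches from about 300 to 1000 mm from the base axis. Payload 5.1 kg.
Tool frame: the origin (TCP) lies midway between the tips of the shut fingers; the grasp point (between the pads) lies 19 mm behind it; z points along the fingers, y is the line along which they close (so a half turn about z gives the same grasp; the last joint's range is limited). The gripper opens to 95 mm and grips with 3 to 60 N. Pads are 20 mm wide; open, the fingers measure 119 mm over their backs; the gripper's body (75 mm by 180 mm) begins 59 mm behind the grasp point.
Start: joints at [-71.998, 7.093, 94.555, -0, 78.352, -4.733], TCP at [251.172, -599.497, 214.656] pointing down, gripper open.
Joint ranges: [-149.61, 149.61], [-58.7, 133.49], [1.44, 155.28], [-77.14, 257.14], [18.33, 153.61], [-166.67, 166.67]. Speed limits (degrees/s): [147.25, 147.25, 180, 180, 180, 180].

### API

Orientations are given as [roll, pitch, yaw] about the fixed x, y, z axes, in that order (R = Rz(yaw) Ry(pitch) Rx(roll)).
In Python, from cell import env gives the robot as it stands.
- The arm moves only by the tool arm_command, never from a script. Its argument "targets" is text: rows parted by semicolons, each of 7 numbers parted by spaces: the turn, a rotation vector about the world's x, y, z in rad, then the shift along the world's x, y, z in units of 40 mm (1.0 is 40 mm), then the opening, from 0 (shut) to 1 (fully open). A call has 1 to 20 rows; each row shifts and turns the commanded pose from where the row before left it; what a row does not reach is not made up. A row lasts 1/12 s, in which the tool goes at most 41.7 mm and 7.16 degrees, less where a joint would pass 70% of its speed; a pose out of reach is approached as far as the arm can. A call is refused whole if a number of a shift passes 1 or a number of a turn 0.125, either way. A call with a gripper value outside its range is refused whole. The fingers move at their own pace and stop on an object; the grip force is fixed at half the most. Time passes only in rows, so rows that do not move let the fingers close. It gives the time, the measured TCP pose, the force, the opening and the grip force at its end, in the units of the state.
- env.state(): the state, without advancing time (a new reading comes with each control period).
- env.camera(name): name is "side" or "top" or "wrist"; returns the picture (480x640x3 uint8, red, green, blue); there is no depth.
- env.get_calibration(name): a dict with "K" (3x3 intrinsics, pixels), "k1" (the pictures are not rectified: a ray, as slopes to the right and down, at radius r is drawn at 1 + k1 r^2 times it, then the intrinsics apply), "R" (3x3) and "t" (3): a world point X has camera coordinates R X + t. Camera axes: x right, y down, z forward; pixel columns grow to the right and rows downward; lengths in mm; the calibration is good to about 2 mm. A picture is of the moment at which its call begins: read the wrist's pose just before it. get_calibration takes no time and is no camera call; for the wrist camera it gives the pose at the moment of the call.
- env.finish_job(): hands the job in; it is judged then, once.
The state is a dict: "time_s": time; "joints": joint angles; "joint_vel": joint speeds; "tau": joint torques, N m; "position": TCP position; "orientation": TCP orientation; "wrist_force": force on the tool from outside, world axes, zero at the start; "torque": the same for the moment, N m; "finger_gap": finger opening in mm; "grasp_force": force on a finger pad.
Only numpy, scipy, OpenCV 4.12 (cv2) and the standard library are available. Lean on these libraries where they do the work, as an engineer would, in place of code of your own. Each camera call takes 0.05 s, during which the arm holds its last target. There are 200 camera calls.

## Working session

There is one attempt and no reset: what is moved stays moved. The work goes in short steps, Python scripts to look and compute and a tool call to move; the robot and the scene stay as the last step left them, time stands still between calls to the robot, and variables do not carry over. Pictures are saved under pics/ and viewed, at most 10 in all, crops included, and the job is handed in when it is done.

Besides the shell and the picture viewer there is one more tool, called as name(argument=value, ...) on one line, values as JSON. arm_command: Moves the arm, as the interface text tells. Its arguments: {"type":"object","properties":{"targets":{"type":"string"}},"required":["targets"]}

```bash
ls; mkdir -p pics; python3 - <<'E'
from cell import env
import cv2
print(env.state())
for n in("top","side"):
    c=env.get_calibration(n);print(n,c)
    cv2.imwrite(f"pics/{n}0.png",env.camera(n)[:,:,::-1])
E
```

```text
pics
{'time_s': 0.0, 'joints': array([-7.19991625e+01,  7.13385782e+00,  9.46339522e+01,  1.20652213e-04,
        7.83520409e+01, -4.73382022e+00]), 'joint_vel': array([-0.03599382,  0.08948108,  0.06364773, -0.02068091,  0.03032829,
       -0.02553586]), 'tau': array([ 7.07768231e-05, -4.17603636e+01, -3.59929597e+01,  7.75475451e-02,
        4.91513789e-02, -1.56583433e-04]), 'position': array([ 250.96261541, -598.8977052 ,  213.38430769]), 'orientation': array([-1.79880568e+02, -1.00086192e-02,  2.27346228e+01]), 'wrist_force': array([ 0.11665665,  0.16477892, -0.68586923]), 'torque': array([ 0.00675741, -0.03505118, -0.03637812]), 'grasp_force': 0.0, 'finger_gap': 94.9831686136847}
top {'K': array([[580.47628417,   0.        , 317.4365335 ],
       [  0.        , 580.47628417, 236.75522628],
       [  0.        ,   0.        ,   1.        ]]), 'k1': -0.10081644342452997, 'R': array([[-0.02273051, -0.99973679,  0.00311092],
       [-0.98694923,  0.02194335, -0.15952962],
       [ 0.15941936, -0.00669651, -0.98718824]]), 't': array([ -69.9129891 ,  549.81642096, 1396.39483635])}
side {'K': array([[505.67500453,   0.        , 314.0755643 ],
       [  0.        , 505.67500453, 238.08009768],
       [  0.        ,   0.        ,   1.        ]]), 'k1': -0.06592408570357373, 'R': array([[ 0.93047798, -0.36628011, -0.00704332],
       [-0.27542938, -0.68675036, -0.67269056],
       [ 0.24155617,  0.6278637 , -0.7398904 ]]), 't': array([-512.32638099,  169.40531022, 1347.34200099])}
```

View pics/top0.png

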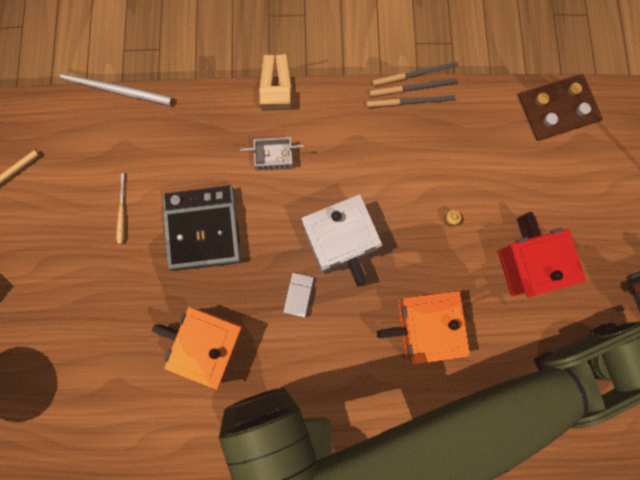

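View pics/side0.png

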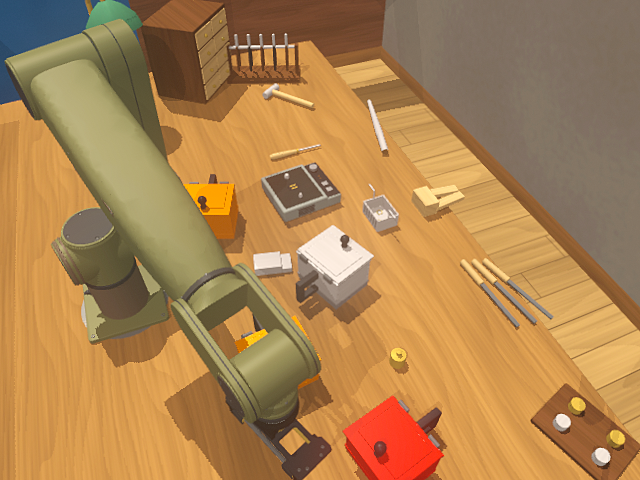

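The top view shows the white tank at about (342,233) with its handle at (357,270). The base is at (201,228), with pegs near (180,237) and (221,233) and the panel towards +x. I'll enlarge both.

```bash
python3 - <<'E'
import cv2
a=cv2.imread("pics/top0.png")[180:290,155:390]
cv2.imwrite("pics/t1.png",cv2.resize(a,None,fx=3.4,fy=3.4,interpolation=cv2.INTER_CUBIC))
a=cv2.imread("pics/side0.png")[155:310,255:385]
cv2.imwrite("pics/s1.png",cv2.resize(a,None,fx=3.8,fy=3.8,interpolation=cv2.INTER_CUBIC))
E
```

```text
(no output)
```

View pics/t1.png

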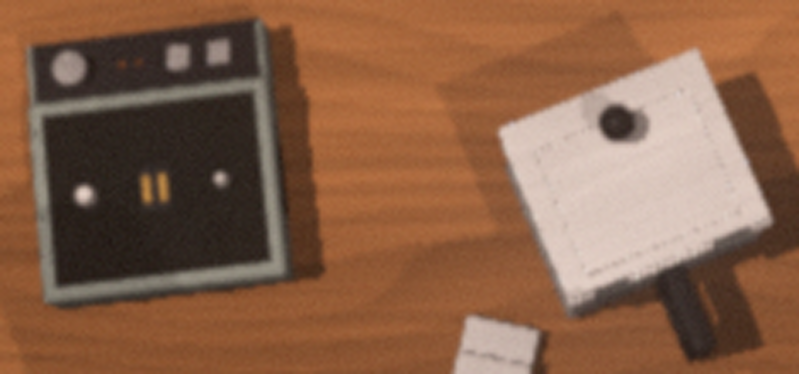

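View pics/s1.png

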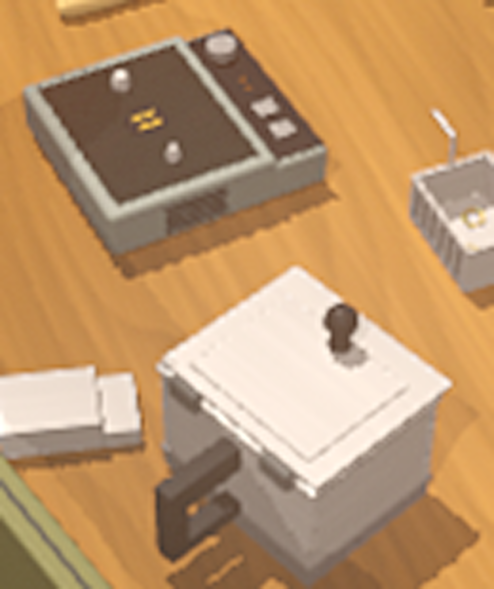

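The crops show the tank lid's four corners and the knob at (616,121) in the top crop and (341,322) in the side crop. The peg tops are at (84,195) and (221,179) in the top crop, and (121,75) and (173,147) in the side crop. I'll fit both poses by least squares.

```bash
cat > h.py <<'E'
import numpy as np
from scipy.optimize import least_squares
from scipy.spatial.transform import Rotation as Ro
from cell import env
def proj(X,c):
    p=np.atleast_2d(X)@c["R"].T+c["t"]; s=p[:,:2]/p[:,2:]
    s=s*(1+c["k1"]*(s**2).sum(1,keepdims=True))
    return s@c["K"][:2,:2].T+c["K"][:2,2]
def place(X,q): # q x,y,yaw
    return np.asarray(X,float)@Ro.from_euler('z',q[2],degrees=True).as_matrix().T+[q[0],q[1],0]
def fit(obs,q0):
    # obs: list of (calib, X local, px)
    f=lambda q:np.concatenate([(proj(place(X,q),c)-px).ravel() for c,X,px in obs])
    r=least_squares(f,q0,loss='soft_l1')
    return r.x,[np.round(proj(place(X,r.x),c)-px,1).tolist() for c,X,px in obs]
E
cat > m.py <<'E'
from h import *
T,S=env.get_calibration("top"),env.get_calibration("side")
t=lambda a:(np.array(a)+.5)/3.4-.5+[155,180]
s=lambda a:(np.array(a)+.5)/3.8-.5+[255,155]
L=[[72,76,113],[72,-76,113],[-58,-76,113],[-58,76,113],[40,0,139]]
a=(T,L,t([[500,130],[697,50],[771,222],[570,306],[616,121]]))
b=(S,L,s([[297,267],[449,384],[315,495],[163,368],[341,322]]))
B=[[0,50,62],[0,-50,62],[75,90,50],[75,-90,50],[-75,-90,50],[-75,90,50]]
d=(T,B,t([[84,194],[221,178],[36,110],[268,80],[287,263],[48,292]]))
e=(S,B,s([[121,75],[173,147],[183,40],[268,160],[112,220],[28,90]]))
for n,o in(("tank",[a,b]),("tankT",[a]),("tankS",[b]),("base",[d,e]),("baseT",[d]),("baseS",[e])):
    q,r=fit(o,[550,-100 if n[0]=='t' else 200,20]);print(n,q.round(1),r)
    if n=="tank": print("grip",place([-88,0,82],q))
E
python3 m.py
```

```text
tank [ 544.8 -142.4   21.4] [[[-0.0, -0.4], [0.7, -0.9], [0.8, -1.9], [0.6, -1.9], [0.9, 0.2]], [[-1.4, -0.2], [-0.3, 0.1], [-1.0, -1.4], [-2.0, -2.0], [-1.2, 0.0]]]
grip [ 462.90076762 -174.54011504   82.        ]
tankT [ 542.5 -140.8   21. ] [[[-0.6, 0.3], [0.4, 0.2], [0.1, -0.7], [-0.3, -1.0], [0.4, 1.2]]]
tankS [ 546.8 -145.6   21.7] [[[-0.5, 0.4], [0.9, 0.6], [0.5, -0.8], [-0.9, -1.3], [-0.1, 0.6]]]
base [560.9 206.    5.5] [[[0.9, -1.3], [0.8, -1.3], [-2.0, -3.3], [0.9, -2.8], [1.1, 2.5], [-0.9, 2.4]], [[-0.6, 0.1], [-0.5, 0.2], [-1.0, -1.9], [2.5, -0.1], [-1.2, 0.1], [-2.6, -1.1]]]
baseT [558.  207.    5.8] [[[0.5, 0.0], [0.3, -0.3], [-2.6, -1.9], [0.3, -1.9], [0.8, 3.4], [-1.2, 3.7]]]
baseS [562.7 204.1   5.3] [[[0.2, 0.3], [0.3, 0.5], [-0.1, -1.7], [3.2, 0.3], [-0.5, 0.3], [-1.8, -1.0]]]
```

arm_command(targets="0 0 -0.023 0.46 0.89 0 0.42; 0 0 0 0.46 0.89 0 0.42; 0 0 0 0.46 0.89 0 0.42; 0 0 0 0.46 0.89 0 0.42; 0 0 0 0.46 0.89 0 0.42; 0 0 0 0.46 0.89 0 0.42; 0 0 0 0.46 0.89 0 0.42; 0 0 0 0.46 0.89 0 0.42; 0 0 0 0.46 0.89 0 0.42; 0 0 0 0.46 0.89 0 0.42; 0 0 0 0.46 0.89 0 0.42; 0 0 0 0.46 0.91 0 0.42; 0 0 0 0 0 0 0.42; 0 0 0 0 0 0 0.42")

```text
time_s: 1.27
position: [472.3, -169.6, 214.2]
orientation: [-180.0, 0.0, 21.7]
wrist_force: [0.1, -0.5, -1.0]
finger_gap: 40.1
grasp_force: 0.0
```

```bash
python3 - <<'E'
from cell import env
import cv2
s=env.state();print(s['position'],s['orientation'],s['time_s'])
c=env.get_calibration("wrist");print(c)
cv2.imwrite("pics/w1.png",env.camera("wrist")[:,:,::-1])
E
```

```text
[ 472.31962731 -169.59301966  214.18991052] [-1.79973801e+02  4.34907387e-02  2.16734384e+01] 1.2667
{'K': array([[373.66801277,   0.        , 323.82402731],
       [  0.        , 373.66801277, 240.40098589],
       [  0.        ,   0.        ,   1.        ]]), 'k1': -0.02348270729919621, 'R': array([[ 0.36960885, -0.92918515, -0.00206331],
       [-0.89637262, -0.35713992,  0.26261607],
       [-0.24475585, -0.09521573, -0.9648982 ]]), 't': array([-331.47788898,  331.87778046,  488.50796502])}
```

View pics/w1.png

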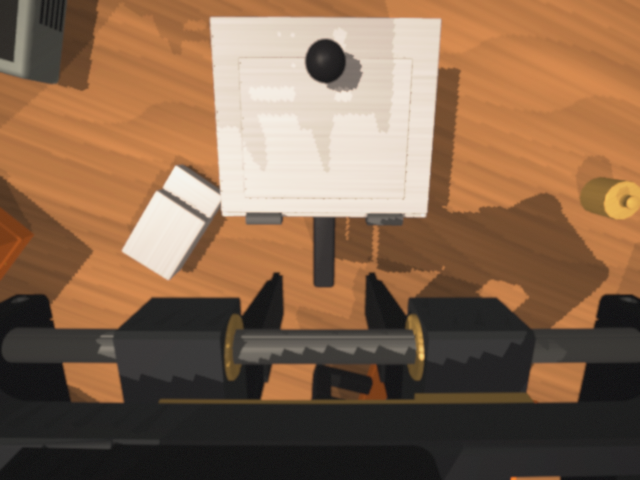

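The wrist view shows the lid corners at (210,18), (440,19), (428,217) and (223,216), with the knob at (325,61). The hinge lugs leave about ±31 mm free around the handle.

```bash
python3 - <<'E'
from h import *
c=env.get_calibration("wrist")
L=[[72,76,113],[72,-76,113],[-58,-76,113],[-58,76,113],[40,0,139]]
q,r=fit([(c,L,np.array([[210,17.5],[440,18.5],[428,216.5],[223,216],[325.5,61]]))],[545,-142,21]);print(q,r)
print(place([[-78,0,0],[-88,0,0],[-71,0,0]],q))
p=env.state()['position']; 
print((p-[q[0],q[1],0])@Ro.from_euler('z',q[2],degrees=True).as_matrix())
E
```

```text
[ 543.44884108 -143.2935549    21.46036431] [[[-0.9, 0.7], [2.3, 0.0], [0.2, -2.1], [-0.8, -2.0], [0.1, 2.0]]]
[[ 470.85651236 -171.83043998    0.        ]
 [ 461.54980355 -175.489015      0.        ]
 [ 477.37120853 -169.26943748    0.        ]]
[-76.69554759   0.5178034  214.22913712]
```

arm_command(targets="0 0 0 -0.05 -0.03 0 0.3; 0 0 0 0 0 -0.5 0.3; 0 0 0 0 0 -0.5 0.3; 0 0 0 0 0 -0.5 0.3; 0 0 0 0 0 -0.5 0.3; 0 0 0 0 0 -0.5 0.3; 0 0 0 0 0 -0.5 0.3; 0 0 0 0 0 -0.15 0.3; 0 0 0 0 0 -0.15 0.3; 0 0 0 0 0 -0.15 0.3; 0 0 0 0 0 -0.15 0.3; 0 0 0 0 0 -0.15 0.3; 0 0 0 0 0 0 0.3; 0 0 0 0 0 0 0.3")

```text
time_s: 2.48
position: [470.0, -172.7, 64.7]
orientation: [180.0, 0.0, 21.4]
wrist_force: [0.9, -0.6, -1.5]
finger_gap: 28.6
grasp_force: 0.0
```

arm_command(targets="0 0 0 0.046 0.018 0 0.3; 0 0 0 0.046 0.018 0 0.3; 0 0 0 0.046 0.018 0 0.3; 0 0 0 0 0 0 0.3; 0 0 0 0 0 0 0.3")

```text
time_s: 2.9
position: [475.8, -170.5, 64.9]
orientation: [180.0, -0.0, 21.4]
wrist_force: [-0.6, 0.4, -0.5]
finger_gap: 28.5
grasp_force: 0.0
```

arm_command(targets="0 0 0 0.023 0.009 0 0.3; 0 0 0 0.023 0.009 0 0.3; 0 0 0 0 0 0 0.3")

```text
time_s: 3.15
position: [477.5, -169.8, 64.7]
orientation: [180.0, -0.0, 21.4]
wrist_force: [-0.3, 0.5, -0.9]
finger_gap: 28.7
grasp_force: 0.0
```

arm_command(targets="0 0 0 0.023 0.009 0 0.3; 0 0 0 0.023 0.009 0 0.3; 0 0 0 0 0 0 0.3")

```text
time_s: 3.4
position: [479.3, -169.1, 64.7]
orientation: [180.0, -0.0, 21.4]
wrist_force: [-0.1, -0.2, -0.8]
finger_gap: 28.8
grasp_force: 0.0
```

arm_command(targets="0 0 0 0.023 0.009 0 0.3; 0 0 0 0.023 0.009 0 0.3; 0 0 0 0 0 0 0.3")

```text
time_s: 3.65
position: [480.6, -168.6, 64.6]
orientation: [-180.0, 0.1, 21.4]
wrist_force: [-3.7, -2.1, 2.1]
finger_gap: 28.9
grasp_force: 2.0
```

arm_command(targets="0 0 0 0.023 0.009 0 0.3; 0 0 0 0 0 0 0.3")

```text
time_s: 3.82
position: [481.7, -168.2, 64.6]
orientation: [-180.0, 0.0, 21.4]
wrist_force: [-4.4, -0.5, 1.8]
finger_gap: 28.3
grasp_force: 2.1
```

arm_command(targets="0 0 0 0 0 0 0; 0 0 0 0 0 0 0; 0 0 0 0 0 0 0; 0 0 0 0 0 0 0; 0 0 0 0 0 0 0; 0 0 0 0 0 0 0; 0 0 0 0 0 0 0")

```text
time_s: 4.4
position: [481.9, -167.7, 64.3]
orientation: [-180.0, -0.0, 21.4]
wrist_force: [-0.4, 2.0, -2.4]
finger_gap: 17.7
grasp_force: 30.0
```

arm_command(targets="0 0 0 0 0 0.1 0; 0 0 0 0 0 0.1 0; 0 0 0 0 0 0.1 0; 0 0 0 0 0 0.1 0; 0 0 0 0 0 0.1 0; 0 0 0 0 0 0.1 0; 0 0 0 0 0 0 0; 0 0 0 0 0 0 0")

```text
time_s: 5.07
position: [482.2, -168.2, 89.1]
orientation: [180.0, -0.0, 21.4]
wrist_force: [0.1, 0.1, -5.1]
finger_gap: 18.0
grasp_force: 30.6
```

```bash
python3 - <<'E'
from cell import env
import cv2
s=env.state();print(s)
a=env.camera("side")[155:310,255:385,::-1]; b=env.camera("wrist")[:,:,::-1]
a=cv2.resize(a,(390,465));b=cv2.resize(b[:260],(400,163))
import numpy as np
o=np.zeros((480,800,3),np.uint8);o[:465,:390]=a;o[:163,400:]=b
cv2.imwrite("pics/l1.png",o)
E
```

```text
{'time_s': 5.0667, 'joints': array([-2.52514018e+01, -4.12531277e+00,  1.18657710e+02, -2.31621784e-03,
        6.54145077e+01,  4.33364913e+01]), 'joint_vel': array([ 1.26006384e-04,  3.43451465e-01,  5.34486022e-01, -2.68961656e-02,
        6.76732486e-02, -9.13768804e-02]), 'tau': array([-3.54786513e-03, -3.27548611e+01, -3.62627363e+01,  3.17194741e-01,
       -2.89981104e-01,  2.69857403e-03]), 'position': array([ 482.20513659, -168.18612235,   89.12574995]), 'orientation': array([ 1.79959936e+02, -3.49056057e-02,  2.14130817e+01]), 'wrist_force': array([ 0.08630689,  0.14104099, -5.06512469]), 'torque': array([-0.13964489,  0.34938879, -0.03785531]), 'grasp_force': 30.560999689623713, 'finger_gap': 17.956980425825332}
```

View pics/l1.png

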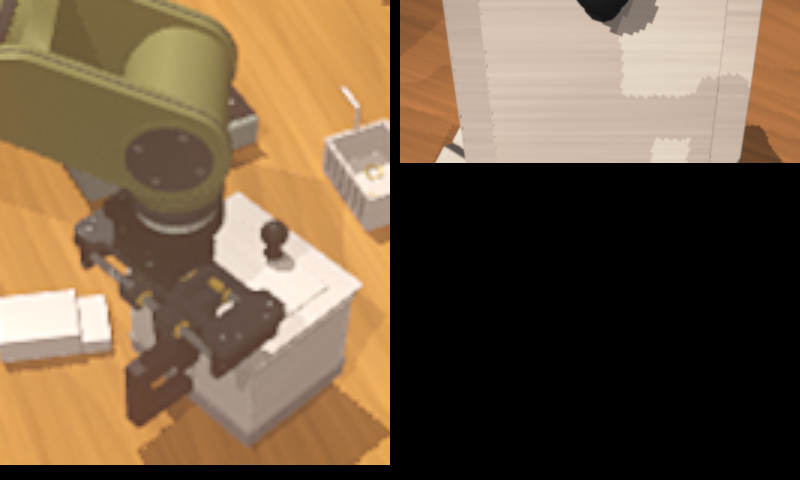

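The tank is off the bench, held firmly at 5 N, with no large sag visible. I'll lift it higher and refine the base pose from the pegs alone.

arm_command(targets="0 0 0 0 0 0.2 0; 0 0 0 0 0 0.3 0; 0 0 0 0 0 0.35 0; 0 0 0 0 0 0.35 0; 0 0 0 0 0 0.3 0; 0 0 0 0 0 0.15 0; 0 0 0 0 0 0 0; 0 0 0 0 0 0 0")

```text
time_s: 5.83
position: [482.0, -168.1, 155.1]
orientation: [180.0, -0.0, 21.4]
wrist_force: [-0.3, -0.0, -5.2]
finger_gap: 17.9
grasp_force: 31.6
```

```bash
cat >> m.py <<'E'
print("pegs")
d=(T,B[:2],d[2][:2]);e=(S,B[:2],e[2][:2])
for o in([d,e],[d],[e]): q,r=fit(o,[560,206,5]);print(q,r)
E
python3 m.py | sed -n '/pegs/,$p'; python3 -c "
from cell import env
s=env.state();print(s['position'],s['orientation'],s['torque'],s['wrist_force'])"
```

```text
pegs
[559.35322166 207.50621067   5.50614967] [[[0.3, -0.7], [0.1, -0.7]], [[-1.2, -0.1], [-1.1, 0.0]]]
[557.67665246 208.00096938   5.44651134] [[[0.1, -0.0], [-0.1, 0.0]]]
[562.56786563 206.10688153   5.33283955] [[[-0.0, -0.1], [0.0, 0.1]]]
[ 482.03653585 -168.08854395  155.05541305] [ 1.79968911e+02 -2.59484507e-02  2.14168004e+01] [-0.10827165  0.37007332 -0.02086442] [-0.26953478 -0.04134011 -5.18659528]
```

arm_command(targets="0 0 -0.0186 0.013 0.3 0 0; 0 0 -0.0186 0.013 0.5 0 0; 0 0 -0.0186 0.013 0.7 0 0; 0 0 -0.0186 0.013 0.7 0 0; 0 0 -0.0186 0.013 0.7 0 0; 0 0 -0.0186 0.013 0.7 0 0; 0 0 -0.0186 0.013 0.7 0 0; 0 0 -0.0186 0.013 0.7 0 0; 0 0 -0.0186 0.013 0.7 0 0; 0 0 -0.0186 0.013 0.7 0 0; 0 0 -0.0186 0.013 0.7 0 0; 0 0 -0.0186 0.013 0.7 0 0; 0 0 -0.0186 0.013 0.6 0 0; 0 0 -0.0186 0.013 0.5 0 0; 0 0 -0.0186 0.013 0.3 0 0; 0 0 0 0 0 0 0; 0 0 0 0 0 0 0; 0 0 0 0 0 0 0; 0 0 0 0 0 0 0")

```text
time_s: 7.42
position: [489.4, 199.1, 154.0]
orientation: [180.0, 0.1, 5.4]
wrist_force: [0.3, -0.3, -5.0]
finger_gap: 18.1
grasp_force: 31.3
```

```bash
python3 - <<'E'
from cell import env
import cv2,numpy as np
s=env.state();print(s['position'],s['orientation'],s['torque'],s['wrist_force'])
a=env.camera("top")[:,:,::-1];b=env.camera("side")[:,:,::-1]
cv2.imwrite("pics/top2.png",a);cv2.imwrite("pics/side2.png",b)
o=np.zeros((400,800,3),np.uint8)
o[:400,:400]=cv2.resize(a[165:295,140:270],(400,400),interpolation=cv2.INTER_CUBIC)
o[:400,400:]=cv2.resize(b[85:235,235:385],(400,400),interpolation=cv2.INTER_CUBIC)
cv2.imwrite("pics/c2.png",o)
E
```

```text
[489.38944487 199.13761545 154.04222412] [1.79981541e+02 6.96556904e-02 5.38361929e+00] [ 0.00649281  0.34228851 -0.07748822] [ 0.34579644 -0.31087651 -5.00764063]
```

View pics/c2.png

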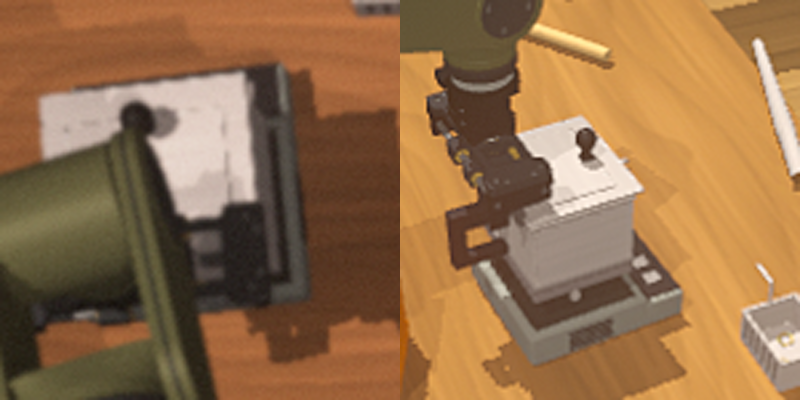

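The side view shows the lid corners at (182,118) and (242,190) with the knob at (187,138), all relative to the right panel. In the top view the corners are at (40,97) and (245,73) with the knob at (137,117). The small peg is visible under the tank, and the tank looks nearly level.

```bash
python3 - <<'E'
from h import *
T,S=env.get_calibration("top"),env.get_calibration("side")
k=400/130;t=lambda a:(np.array(a)+.5)/k-.5+[140,165]
k2=400/150;s=lambda a:(np.array(a)+.5)/k2-.5+[235,85]
a=(T,np.array([[72,76,113],[72,-76,113],[40,0,139.]]),t([[40,97],[245,73],[137,117]]))
b=(S,np.array([[72,76,113],[72,-76,113],[40,0,139.],[60,-75,0],[-60,-75,0]]),s([[182,118],[242,190],[186.5,138.5],[232,258],[145,300]]))
p=env.state()['position']
G=np.array([-70,0,82.])
def pose(X,q): return Ro.from_euler('yz',[q[3],q[2]],degrees=True).apply(X-G)+[q[0],q[1],p[2]-64.4+82]
for nm,o in(("both",[a,b]),("T",[a]),("S",[b])):
    f=lambda q:np.concatenate([(proj(pose(X,q),c)-px).ravel() for c,X,px in o]+[[0.3*q[3]] if nm!="T" else [10*(q[3])]])
    r=least_squares(f,[p[0],p[1],5.4,0]);q=r.x
    print(nm,q.round(2),"grip-TCP",(q[:2]-p[:2]).round(1),"origin",pose(np.zeros((1,3)),q).round(1),np.round(f(q),1))
E
```

```text
both [492.28 194.71   6.58  -1.12] grip-TCP [ 2.6 -4.5] origin [[563.4 202.9  91.4]] [-0.1 -0.7  0.2 -2.2  0.7 -0.3 -1.4 -2.4  0.4 -1.8 -1.4 -0.6  0.8  3.4
 -2.5  1.3 -0.3]
T [489.44 198.66   5.32   0.  ] grip-TCP [-0.2 -0.5] origin [[559.1 205.2  90. ]] [-0.2 -0.3  0.1 -0.3  0.1  0.6  0. ]
S [4.9576e+02 1.9561e+02 7.4400e+00 2.3000e-01] grip-TCP [ 6.1 -3.6] origin [[564.8 204.6  89.8]] [-0.9 -2.2  1.6 -2.  -0.2 -0.8  1.2  3.4 -1.8  1.   0.1]
```

```bash
python3 - <<'E'
from h import *
S=env.get_calibration("side")
k2=400/150;s=lambda a:(np.array(a)+.5)/k2-.5+[235,85]
X=np.array([[72,76,113],[72,-76,113],[40,0,139.]]);px=s([[182,118],[242,190],[186.5,138.5]])
p=env.state()['position'];G=np.array([-70,0,82.])
for pit in(0,2):
  def pose(X,q): return Ro.from_euler('yz',[pit,5.4],degrees=True).apply(X-G)+[q[0],q[1],p[2]-64.4+82]
  f=lambda q:(proj(pose(X,q),S)-px).ravel()
  q=least_squares(f,p[:2]).x;print(pit,q,pose(np.zeros((1,3)),q),f(q).round(1))
import cv2
a=cv2.imread("pics/side2.png")[115:225,255:375]
cv2.imwrite("pics/s3.png",cv2.resize(a,None,fx=5,fy=5,interpolation=cv2.INTER_CUBIC))
E
```

```text
0 [491.85226922 192.61657526] [[561.54160674 199.20415719  90.04680029]] [-0.2 -0.9  0.7  0.1 -0.5  0.7]
2 [492.72338801 198.21369994] [[559.52121453 204.52795361  87.6537877 ]] [-0.3 -0.7  0.6  0.1 -0.3  0.5]
```

View pics/s3.png

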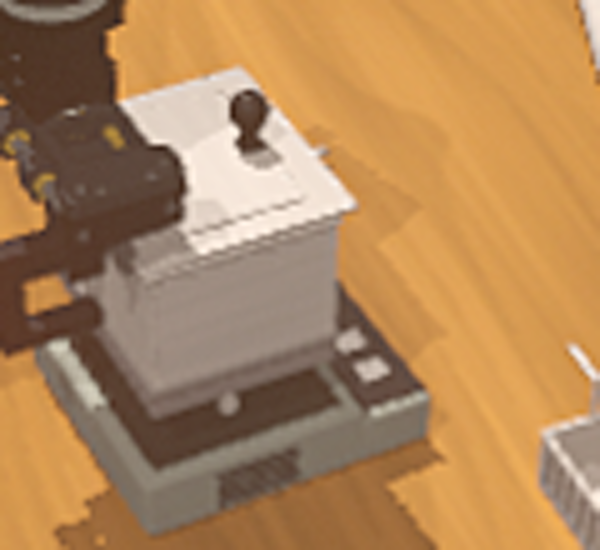

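The close crop shows the small peg just in front of the tank's lower edge at (228,402), and the tank sagging slightly. The measurements agree on about 1.7° of sag and roughly +2 mm still to go in y. I'll correct both and descend.

arm_command(targets="0.0025 -0.026 0 0 0.05 0 0; 0 0 0 0 0 -0.15 0; 0 0 0 0 0 -0.15 0; 0 0 0 0 0 -0.15 0; 0 0 0 0 0 -0.12 0; 0 0 0 0 0 0 0; 0 0 0 0 0 0 0")

```text
time_s: 8.1
position: [489.3, 201.8, 131.0]
orientation: [180.0, -1.4, 5.4]
wrist_force: [0.8, 0.7, -6.0]
finger_gap: 17.9
grasp_force: 31.8
```

arm_command(targets="0 0 0 0 0 -0.04 0; 0 0 0 0 0 -0.04 0; 0 0 0 0 0 -0.04 0; 0 0 0 0 0 0 0; 0 0 0 0 0 0 0")

```text
time_s: 8.52
position: [489.7, 202.0, 127.0]
orientation: [-180.0, -1.5, 5.4]
wrist_force: [0.2, -0.1, -4.9]
finger_gap: 18.1
grasp_force: 31.8
```

arm_command(targets="0 0 0 0 0 -0.04 0; 0 0 0 0 0 -0.04 0; 0 0 0 0 0 0 0; 0 0 0 0 0 0 0")

```text
time_s: 8.85
position: [489.6, 201.9, 123.6]
orientation: [180.0, -1.5, 5.4]
wrist_force: [0.1, -0.1, -5.6]
finger_gap: 17.9
grasp_force: 31.8
```

arm_command(targets="0 0 0 0 0 -0.04 0; 0 0 0 0 0 -0.04 0; 0 0 0 0 0 0 0; 0 0 0 0 0 0 0")

```text
time_s: 9.18
position: [489.4, 201.8, 120.4]
orientation: [180.0, -1.4, 5.4]
wrist_force: [-0.7, -0.4, -4.0]
finger_gap: 18.0
grasp_force: 32.1
```

arm_command(targets="0 0 0 0 0 -0.04 0; 0 0 0 0 0 -0.04 0; 0 0 0 0 0 0 0; 0 0 0 0 0 0 0")

```text
time_s: 9.52
position: [489.3, 201.8, 116.8]
orientation: [180.0, -1.4, 5.4]
wrist_force: [-1.8, -0.7, -5.9]
finger_gap: 17.9
grasp_force: 32.5
```

arm_command(targets="0 0 0 0 0 -0.03 0; 0 0 0 0 0 -0.03 0; 0 0 0 0 0 0 0; 0 0 0 0 0 0 0")

```text
time_s: 9.85
position: [489.4, 201.8, 114.8]
orientation: [180.0, -1.4, 5.4]
wrist_force: [-2.9, -2.2, -4.0]
finger_gap: 18.1
grasp_force: 33.5
```

arm_command(targets="0 0 0 -0.02 -0.015 -0.02 0; 0 0 0 0 0 -0.02 0; 0 0 0 0 0 0 0; 0 0 0 0 0 0 0")

```text
time_s: 10.18
position: [489.3, 201.6, 114.2]
orientation: [-180.0, -1.6, 5.4]
wrist_force: [-4.5, -1.0, -0.1]
finger_gap: 17.7
grasp_force: 33.6
```

arm_command(targets="0 0 0 0 0 -0.02 0; 0 0 0 0 0 -0.02 0; 0 0 0 0 0 0 0; 0 0 0 0 0 0 0")

```text
time_s: 10.52
position: [490.0, 201.7, 114.2]
orientation: [-180.0, -1.6, 5.4]
wrist_force: [-5.4, -2.4, 6.7]
finger_gap: 17.9
grasp_force: 36.4
```

arm_command(targets="0 0 0 0 0 0.02 0; 0 0 0 0 0 0 0.1; 0 0 0 0 0 0 0.2; 0 0 0 0 0 0 0.29; 0 0 0 0 0 0 0.29; 0 0 0 0 0 0 0.29; 0 0 0 0 0 0 0.29")

```text
time_s: 11.1
position: [489.7, 201.5, 112.7]
orientation: [-180.0, -1.6, 5.4]
wrist_force: [0.3, -0.2, -0.2]
finger_gap: 27.7
grasp_force: 0.0
```

arm_command(targets="-0.0025 0.026 0 -0.1 -0.01 0 0.29; 0 0 0 0 0 0.1 0.29; 0 0 0 0 0 0.2 0.29; 0 0 0 0 0 0.4 0.29; 0 0 0 0 0 0.6 0.29; 0 0 0 0 0 0.8 0.29; 0 0 0 0 0 0.8 0.29; 0 0 0 0 0 0.4 0.29; 0 0 0 0 0 0 0.29; 0 0 0 0 0 0 0.29")

```text
time_s: 11.93
position: [485.8, 201.2, 246.6]
orientation: [-180.0, -0.2, 5.4]
wrist_force: [-0.2, 0.4, -0.1]
finger_gap: 27.8
grasp_force: 0.0
```

```bash
python3 - <<'E'
from cell import env
import cv2,numpy as np
s=env.state();print(s['position'],s['orientation'],s['wrist_force'],s['time_s'])
w=env.camera("wrist")[:,:,::-1];b=env.camera("side")[115:225,255:375,::-1]
o=np.zeros((480,800,3),np.uint8);o[:330,:440]=cv2.resize(w,(440,330));o[:330,440:]=cv2.resize(b,(360,330),interpolation=cv2.INTER_CUBIC)
cv2.imwrite("pics/d1.png",o[:330]);cv2.imwrite("pics/w4.png",w)
E
```

```text
[485.8293696  201.20802358 246.56084852] [-179.95940712   -0.23912014    5.42825916] [-0.17770061  0.36692702 -0.13455515] 11.9333
```

View pics/d1.png

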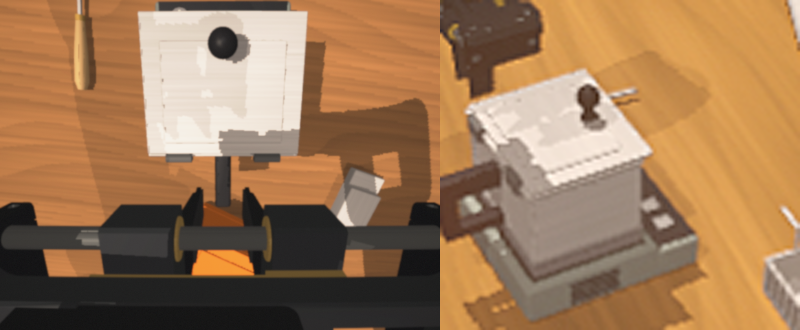

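The tank is released and appears seated. The knob is at (223,43) in the left panel and the side corners are at (584,69), (652,152), (545,195) and (467,108). I'll check these numerically.

```bash
python3 - <<'E'
from h import *
W,S=env.get_calibration("wrist"),env.get_calibration("side")
L=np.array([[72,76,113],[72,-76,113],[-58,-76,113],[-58,76,113],[40,0,139.]])
w=np.array([[138,12],[306,11],[297,155],[149,155],[223,43]])*640/440
s=(np.array([[584,69],[652,152],[545,195],[467,108],[588,97]])-[440,0]+.5)/3-.5+[255,115]
for nm,o in(("W",[(W,L,w)]),("S",[(S,L,s)]),("WS",[(W,L,w),(S,L,s)])):
  def pose(X,q): return Ro.from_euler('yz',[q[3],q[2]],degrees=True).apply(X)+[q[0],q[1],q[4]]
  f=lambda q:np.concatenate([(proj(pose(X,q),c)-px).ravel() for c,X,px in o])
  r=least_squares(f,[560,207,5.4,0,50]);q=r.x
  print(nm,q.round(1),"sd",np.sqrt(np.diag(np.linalg.pinv(r.jac.T@r.jac))).round(1),f(q).round(1))
  g=lambda q:f([q[0],q[1],q[2],0,50]);r=least_squares(g,[560,207,5.4]);print(" fixed",r.x.round(1),g(r.x).round(1))
E
```

```text
W [554.4 207.4   5.7   1.4  44.9] sd [1.3 0.3 0.2 0.7 0.9] [-0.3  0.8  1.4  1.   1.5 -1.9 -1.6 -1.1 -0.8  0.9]
 fixed [556.2 207.6   5.7] [-3.8 -1.2  4.9 -1.   2.9  0.5 -3.1  1.4 -0.9  1.7]
S [5.708e+02 2.226e+02 8.900e+00 4.000e-01 3.310e+01] sd [ 8.7 21.   1.1  1.8 17.6] [-1.1  0.4  1.4 -0.7 -1.6 -0.4  0.8  0.4  0.5  0.4]
 fixed [564.8 202.7   8.7] [-1.  -0.   1.9 -0.6 -1.8  0.1  0.3  0.4  0.6  0.1]
WS [554.8 207.3   5.8   1.3  45.3] sd [1.2 0.3 0.2 0.6 0.8] [-0.6  0.3  1.6 -0.1  2.  -2.4 -1.5 -1.1 -0.8  0.3 -2.   1.5 -1.7  1.8
 -6.5  0.4 -1.7 -0.  -1.8  1.6]
 fixed [556.6 207.4   5.8] [-3.7 -1.5  5.1 -1.9  3.5 -0.1 -2.6  1.1 -0.6  1.  -2.3 -0.  -1.9  0.2
 -6.8 -0.4 -2.  -0.8 -2.2  0.3]
```

Nothing sits high: the fitted height is at or below 50 mm and the yaw is about 5.7°, so the tank is home. Next I'll pinch the knob with the tool tilted +25°, then rotate the tool with the lid so that the knob doesn't have to turn in the pads.

arm_command(targets="-0.0052 0.0548 0 0.425 0.039 0 0.63; -0.0052 0.0548 0 0.425 0.039 0 0.63; -0.0052 0.0548 0 0.425 0.039 0 0.63; -0.0052 0.0548 0 0.425 0.039 0 0.63; -0.0052 0.0548 0 0.425 0.039 0 0.63; -0.0052 0.0548 0 0.425 0.039 0 0.63; -0.0052 0.0548 0 0.425 0.039 0 0.63; -0.0052 0.0548 0 0.425 0.039 -0.19 0.63; 0 0 0 0 0 0 0.63; 0 0 0 0 0 0 0.63; 0 0 0 0 0 0 0.63")

```text
time_s: 12.95
position: [620.0, 213.3, 235.5]
orientation: [180.0, 25.4, 5.4]
wrist_force: [-0.2, -0.3, 1.3]
finger_gap: 60.1
grasp_force: 0.0
```

```bash
python3 - <<'E'
from h import *
s=env.state();print(s['position'],s['orientation'],s['joints'],s['time_s'])
W=env.get_calibration("wrist");T=env.get_calibration("top")
import cv2
w=env.camera("wrist")[:,:,::-1].copy();cv2.imwrite("pics/w5.png",w)
q=[559,207.6,5.5];print(proj(place([[40,0,189],[72,76,163],[72,-76,163]],q),W))
cv2.imwrite("pics/w5s.png",w)
E
```

```text
[620.03608649 213.34571114 235.53237608] [179.98637056  25.37900801   5.42458329] [ 12.87897791  23.12821949  76.05836891   3.30182628 105.98100159
  97.65185537] 12.95
[[323.39055722 259.29038019]
 [200.44559321 192.63163981]
 [446.45178678 192.59953649]]
```

View pics/w5s.png

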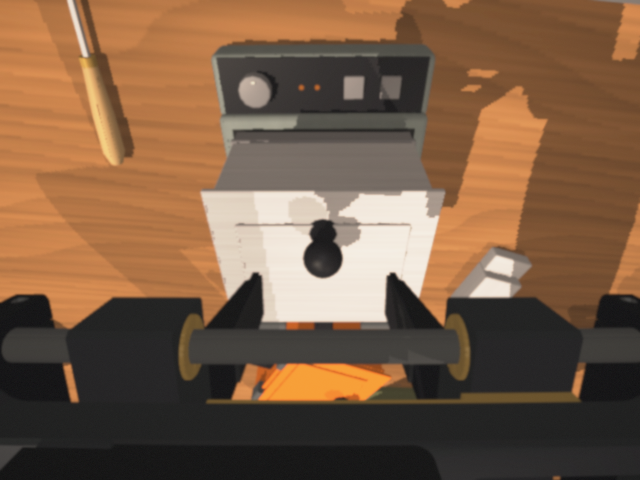

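The knob shows at (323,259), exactly where predicted, and the tank sits squarely on the base. I'll go in and pinch.

arm_command(targets="0 0 0 -0.115 -0.01 -0.25 0.63; 0 0 0 -0.115 -0.01 -0.25 0.63; 0 0 0 -0.115 -0.01 -0.25 0.63; 0 0 0 -0.115 -0.01 -0.25 0.63; 0 0 0 -0.115 -0.01 -0.25 0.63; 0 0 0 -0.115 -0.01 -0.25 0.63; 0 0 0 0 0 0 0.63; 0 0 0 0 0 0 0.63")

```text
time_s: 13.67
position: [592.5, 211.0, 176.0]
orientation: [180.0, 25.3, 5.4]
wrist_force: [-0.3, -0.2, -0.2]
finger_gap: 60.2
grasp_force: 0.0
```

arm_command(targets="0 0 0 0 0 0 0.4; 0 0 0 0 0 0 0.3; 0 0 0 0 0 0 0.2; 0 0 0 0 0 0 0.2; 0 0 0 0 0 0 0.2; 0 0 0 0 0 0 0.2; 0 0 0 0 0 0 0.2")

```text
time_s: 14.25
position: [593.5, 211.5, 177.3]
orientation: [-179.9, 25.2, 5.5]
wrist_force: [0.3, 1.6, 0.8]
finger_gap: 23.4
grasp_force: 30.0
```

The gap of 23.4 mm suggests the pads hold the ball slightly above its centre, so I'll reopen and go 4 mm deeper.

arm_command(targets="0 0 0 0 0 0 0.4; 0 0 0 0 0 0 0.4; 0 0 0 -0.02 0 -0.045 0.4; 0 0 0 -0.02 0 -0.045 0.4; 0 0 0 0 0 0 0.4; 0 0 0 0 0 0 0.4")

```text
time_s: 14.75
position: [591.5, 210.9, 173.1]
orientation: [180.0, 25.3, 5.4]
wrist_force: [0.0, -0.0, 0.2]
finger_gap: 38.0
grasp_force: 0.0
```

arm_command(targets="0 0 0 0 0 0 0.3; 0 0 0 0 0 0 0.2; 0 0 0 0 0 0 0.2; 0 0 0 0 0 0 0.2; 0 0 0 0 0 0 0.2; 0 0 0 0 0 0 0.2; 0 0 0 0 0 0 0.2")

```text
time_s: 15.33
position: [591.7, 211.3, 173.5]
orientation: [-180.0, 25.2, 5.4]
wrist_force: [-0.3, 1.8, 0.7]
finger_gap: 23.6
grasp_force: 30.0
```

```bash
python3 -c "
import numpy as np
a=np.radians(np.arange(0,61,3));x=95.9*np.cos(a)-12.5*np.sin(a);z=95.9*np.sin(a)+12.5*np.cos(a)
for d,e in zip(np.diff(x),np.diff(z)): print('%.3f %.3f %.3f'%(d*.9955/40,d*.0946/40,e/40))
print('turn per row',.05236*.0946,-.05236*.9955)"
```

```text
-0.020 -0.002 0.125
-0.026 -0.002 0.124
-0.032 -0.003 0.122
-0.039 -0.004 0.120
-0.045 -0.004 0.118
-0.051 -0.005 0.116
-0.057 -0.005 0.113
-0.063 -0.006 0.110
-0.068 -0.007 0.106
-0.074 -0.007 0.103
-0.079 -0.008 0.098
-0.084 -0.008 0.094
-0.089 -0.008 0.090
-0.094 -0.009 0.085
-0.098 -0.009 0.080
-0.102 -0.010 0.075
-0.106 -0.010 0.069
-0.109 -0.010 0.063
-0.112 -0.011 0.058
-0.115 -0.011 0.052
turn per row 0.004953256 -0.05212438
```

arm_command(targets="0.005 -0.052 0 -0.02 -0.002 0.125 0.2; 0.005 -0.052 0 -0.026 -0.002 0.124 0.2; 0.005 -0.052 0 -0.032 -0.003 0.122 0.2; 0 0 0 0 0 0 0.2; 0 0 0 0 0 0 0.2")

```text
time_s: 15.75
position: [588.4, 210.9, 188.7]
orientation: [-180.0, 16.2, 5.5]
wrist_force: [0.9, 1.5, -1.9]
finger_gap: 23.7
grasp_force: 30.0
```

arm_command(targets="0.005 -0.052 0 -0.039 -0.004 0.12 0.2; 0.005 -0.052 0 -0.045 -0.004 0.118 0.2; 0.005 -0.052 0 -0.051 -0.005 0.116 0.2; 0.005 -0.052 0 -0.057 -0.005 0.113 0.2; 0.005 -0.052 0 -0.063 -0.006 0.11 0.2; 0 0 0 0 0 0 0.2; 0 0 0 0 0 0 0.2")

```text
time_s: 16.33
position: [578.2, 209.8, 211.1]
orientation: [-180.0, 1.4, 5.4]
wrist_force: [0.2, 1.3, -1.0]
finger_gap: 23.3
grasp_force: 30.0
```

arm_command(targets="0.005 -0.052 0 -0.068 -0.007 0.106 0.2; 0.005 -0.052 0 -0.074 -0.007 0.103 0.2; 0.005 -0.052 0 -0.079 -0.008 0.098 0.2; 0.005 -0.052 0 -0.084 -0.008 0.094 0.2; 0.005 -0.052 0 -0.089 -0.008 0.09 0.2; 0 0 0 0 0 0 0.2; 0 0 0 0 0 0 0.2")

```text
time_s: 16.92
position: [562.3, 208.2, 230.2]
orientation: [-180.0, -13.5, 5.4]
wrist_force: [-0.5, 0.9, -2.4]
finger_gap: 23.8
grasp_force: 30.0
```

arm_command(targets="0.005 -0.052 0 -0.094 -0.009 0.085 0.2; 0.005 -0.052 0 -0.098 -0.009 0.08 0.2; 0.005 -0.052 0 -0.102 -0.01 0.075 0.2; 0.005 -0.052 0 -0.106 -0.01 0.069 0.2; 0.005 -0.052 0 -0.109 -0.01 0.063 0.2; 0.005 -0.052 0 -0.112 -0.011 0.058 0.2; 0.005 -0.052 0 -0.115 -0.011 0.052 0.2; 0 0 0 0 0 0 0.2; 0 0 0 0 0 0 0.2; 0 0 0 0 0 0 0.2; 0 0 0 0 0 0 0.2")

```text
time_s: 17.83
position: [533.5, 205.3, 249.4]
orientation: [-180.0, -34.4, 5.4]
wrist_force: [-0.9, -0.2, -3.5]
finger_gap: 23.2
grasp_force: 30.0
```

```bash
python3 - <<'E'
from h import *
import cv2
s=env.state();print(s['position'],s['orientation'],s['wrist_force'],s['torque'],s['joints'],s['finger_gap'])
W,S=env.get_calibration("wrist"),env.get_calibration("side")
cv2.imwrite("pics/w6.png",env.camera("wrist")[:,:,::-1]);im=env.camera("side");cv2.imwrite("pics/s6.png",im[:,:,::-1])
q=[559,207.6,5.5]
# lid mask: bright pixels in the side view vs predicted lid outline at angles
for a in (50,55,60,65):
    c,n=np.cos(np.radians(a)),np.sin(np.radians(a))
    L=[[-63+x*c-2*n,y,161+x*n+2*c] for x,y in((135,76),(135,-76),(5,-76))]
    print(a,proj(place(L,q),S).round(0).tolist(),proj(place(L[:2],q),W).round(0).tolist())
E
```

```text
[533.54415301 205.26096994 249.36529603] [-179.96980902  -34.44256408    5.4064966 ] [-0.87755356 -0.21146089 -3.48096476] [0.02675367 0.65173268 0.04645592] [ 19.76121496 -24.23670986 123.96711478 -10.97834049  47.19137468
 109.42625458] 23.20662615658144
50 [[285.0, 113.0], [308.0, 142.0], [282.0, 179.0]] [[170.0, 189.0], [478.0, 188.0]]
55 [[282.0, 112.0], [305.0, 140.0], [282.0, 179.0]] [[161.0, 200.0], [487.0, 199.0]]
60 [[279.0, 111.0], [302.0, 140.0], [282.0, 179.0]] [[152.0, 215.0], [496.0, 214.0]]
65 [[275.0, 111.0], [298.0, 139.0], [282.0, 179.0]] [[143.0, 233.0], [505.0, 232.0]]
```

arm_command(targets="0 0 0 0 0 -0.02 0.2; 0 0 0 0 0 0 0.2; 0 0 0 0 0 0 0.2")

```text
time_s: 18.18
position: [533.2, 205.3, 249.1]
orientation: [-180.0, -34.6, 5.4]
wrist_force: [0.4, 0.0, -3.1]
finger_gap: 23.4
grasp_force: 30.0
```

```bash
python3 - <<'E'
from h import *
import cv2
s=env.state();print(s['wrist_force'],s['torque'],s['position'])
g=cv2.cvtColor(env.camera("wrist"),cv2.COLOR_RGB2HSV)
for u in(200,230,420,450): print(u,[(v,int(g[v,u,1]),int(g[v,u,2])) for v in range(150,290,6)])
for v in (240,260): print(v,[(u,int(g[v,u,1]),int(g[v,u,2])) for u in list(range(120,190,6))+list(range(470,530,6))])
E
```

```text
[ 0.44357209  0.02322739 -3.09303199] [-0.1156191   0.60892783 -0.0962198 ] [533.21889185 205.34973408 249.14496876]
200 [(150, 154, 222), (156, 155, 221), (162, 157, 221), (168, 152, 233), (174, 152, 232), (180, 155, 216), (186, 156, 223), (192, 157, 206), (198, 156, 208), (204, 155, 215), (210, 56, 223), (216, 34, 228), (222, 40, 215), (228, 42, 214), (234, 41, 216), (240, 41, 185), (246, 42, 187), (252, 42, 184), (258, 41, 180), (264, 41, 186), (270, 43, 185), (276, 40, 183), (282, 42, 181), (288, 43, 183)]
230 [(150, 154, 225), (156, 154, 222), (162, 155, 225), (168, 154, 229), (174, 155, 224), (180, 156, 223), (186, 154, 222), (192, 155, 204), (198, 155, 194), (204, 153, 209), (210, 30, 231), (216, 35, 228), (222, 43, 215), (228, 42, 213), (234, 43, 216), (240, 40, 216), (246, 44, 187), (252, 42, 184), (258, 26, 237), (264, 43, 183), (270, 43, 185), (276, 42, 183), (282, 42, 184), (288, 41, 186)]
420 [(150, 157, 213), (156, 157, 219), (162, 156, 223), (168, 153, 228), (174, 152, 230), (180, 155, 224), (186, 150, 236), (192, 156, 218), (198, 156, 223), (204, 154, 224), (210, 44, 
[... 650 characters left out ...]
 157, 202), (138, 156, 206), (144, 122, 241), (150, 126, 231), (156, 127, 133), (162, 73, 153), (168, 40, 218), (174, 40, 218), (180, 41, 218), (186, 42, 213), (470, 43, 215), (476, 43, 215), (482, 43, 215), (488, 156, 218), (494, 156, 216), (500, 157, 214), (506, 156, 212), (512, 157, 208), (518, 156, 206), (524, 157, 211)]
260 [(120, 155, 194), (126, 155, 194), (132, 155, 194), (138, 115, 244), (144, 123, 236), (150, 126, 154), (156, 140, 106), (162, 154, 175), (168, 150, 194), (174, 44, 181), (180, 42, 181), (186, 42, 181), (470, 40, 216), (476, 48, 213), (482, 155, 221), (488, 156, 219), (494, 156, 218), (500, 156, 217), (506, 157, 218), (512, 155, 226), (518, 155, 226), (524, 154, 225)]
```

arm_command(targets="0 0 0 -0.01 0 -0.03 0.2; 0 0 0 0 0 0 0.2; 0 0 0 0 0 0 0.2; 0 0 0 0 0 0 0.2")

```text
time_s: 18.57
position: [533.0, 205.5, 248.8]
orientation: [-179.9, -34.7, 5.4]
wrist_force: [0.6, -1.8, -1.1]
finger_gap: 23.3
grasp_force: 30.0
```

arm_command(targets="0 0 0 -0.01 0 -0.03 0.2; 0 0 0 0 0 0 0.2; 0 0 0 0 0 0 0.2; 0 0 0 0 0 0 0.2")

```text
time_s: 18.9
position: [533.2, 205.6, 248.7]
orientation: [-179.9, -34.8, 5.4]
wrist_force: [2.3, -1.5, 2.6]
finger_gap: 23.2
grasp_force: 30.0
```

arm_command(targets="0 0 0 0.005 0 0.02 0.2; 0 0 0 0 0 0 0.2; 0 0 0 0 0 0 0.2; 0 0 0 0 0 0 0.2")

```text
time_s: 19.23
position: [533.0, 205.6, 248.6]
orientation: [-179.9, -34.7, 5.4]
wrist_force: [0.7, -1.2, 2.6]
finger_gap: 23.5
grasp_force: 30.0
```

```bash
python3 - <<'E'
from h import *
import cv2
s=env.state();print(s['wrist_force'],s['torque'],s['position'],s['orientation'],s['joint_vel'].round(2))
im=env.camera("side")[:,:,::-1]
old=cv2.resize(cv2.imread("pics/d1.png")[:330,440:],(120,110),interpolation=cv2.INTER_AREA)
new=cv2.resize(cv2.resize(im[115:225,255:375],(360,330),interpolation=cv2.INTER_CUBIC),(120,110),interpolation=cv2.INTER_AREA)
# lower tank wall + its edge with the seat: crop rows 70-95, cols 22-70
a,b=[cv2.cvtColor(x,cv2.COLOR_BGR2GRAY)[66:96,22:72].astype(np.float32) for x in(old,new)]
print(cv2.phaseCorrelate(a,b,cv2.createHanningWindow((50,30),cv2.CV_32F)),np.abs(a-b).mean())
E
```

```text
[ 0.68781843 -1.21626498  2.56256543] [-0.30495635 -0.18042497 -0.25159653] [533.00622712 205.57474215 248.63818077] [-179.91843492  -34.71358836    5.42033022] [ 0.02 -0.04  0.03  0.04 -0.13 -0.04]
((0.044665090283494635, 0.06196195370545432), 0.9069669569333394) 0.84839594
```

```bash
python3 -c "
from cell import env
print(env.finish_job())"
```

```text
the job is handed in; nothing more can be done
None
```

The tank is seated over both pegs, handle away from the panel and released; the lid is held by its knob at about 60° with only a few newtons on the wrist, and the job was handed in at about 19 s (no verdict was shown).

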